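# Load the amber viewer, lock its lens arm and take the record

### The arm

A 7-joint arm with a two-finger parallel gripper is mounted at the origin on the work surface. World frame = base frame: x ahead of the robot, y to its left, z up, the work surface at z = 0. Lengths are in m, angles in rad, forces in N, time in s.
With the tool pointing down it reaches from about 0.425 to 0.925 m from the base axis. Payload 6.8 kg.
Tool frame: the origin (TCP) lies at the very end of the fingers, on their centre line; the grasp point (between the pads) lies 19 mm behind it (grip_point_offset is the distance from the TCP to the grasp point, in m); z points along the fingers, y is the line along which they close (so a half turn about z gives the same grasp; the last joint's range is limited). The gripper opens to 85 mm and grips with 20 to 120 N. Pads are 22 mm wide; open, the fingers measure 114 mm over their backs; the gripper's body (76 mm by 85 mm) begins 54 mm behind the grasp point. The pads swing forward as they close: fully open they stand 13 mm farther back than shut.
Start: joints at [1.075, 0.477, 0.022, 1.555, -0.011, 1.109, -0.083], TCP at [0.255, -0.625, 0.231] pointing down, gripper open.
Joint ranges: [-2.96, 2.96], [-0.34, 2.1], [-1.41, 1.46], [0.24, 2.44], [-1.37, 4.51], [0.17, 1.92], [-2.96, 2.96]. Speed limits (rad/s): [2.39, 2.39, 3.14, 3.14, 3.14, 3.14, 3.14].

### API

Orientations are given as a unit quaternion [w, x, y, z].
In Python, from station import * gives the robot as it stands.
- The arm moves only by the tool carry_out, never from a script. Its argument "rows" is text: rows parted by semicolons, each of 4 numbers parted by spaces: the shift along the world's x, y, z in mm, then the turn about the world's z in degrees. In form: dx dy dz yaw; .... A call has 1 to 10 rows; each row shifts and turns the commanded pose from where the row before left it; what a row does not reach is not made up. A row lasts 1/8 s, in which the tool goes at most 62.5 mm and 10.7 degrees, less where a joint would pass 70% of its speed; a pose out of reach is approached as far as the arm can. A call is refused whole if a number of a shift passes 62.5 or a number of a turn 10.7, either way. A call with a gripper value outside its range is refused whole. "claw" is the finger opening in mm, from 0 to 85.4, set as the call begins (left out, the last holds). The fingers move at their own pace and stop on an object; "force" is the grip in N (left out, the last holds). Time passes only in rows, so rows that do not move let the fingers close. It gives the time, the measured TCP pose, the force, the opening and the grip force at its end, in the units of the state.
- get_obs(): the state, without advancing time (a new reading comes with each control period).
- read_camera(name): name is "scene" or "top" or "wrist"; returns a dict with "img" (400x640x3 uint8, blue, green, red), "fov_y" (degrees; the focal length in pixels is half the picture's height over the tangent of half this angle, whatever the lens; pixels are square), "cx", "cy" (the principal point, pixels), "distortion" ([k1, k2, p1, p2, k3] as OpenCV has them; the pictures are not rectified), "world_to_cam" (4x4, takes a point from world to camera coordinates). Camera axes: x right, y up, looking along -z (the intrinsics and any distortion apply to the point x, -y, -z); pixel columns grow to the right and rows downward; lengths in m; the calibration is good to about 2 mm. A picture is of the moment at which its call begins. There is no depth.
- hand_in(): hands the job in; it is judged then, once.
Trained networks look in the newest picture that a camera, given by its name, has taken for a name from the list of things; names that differ only in an ending like _2 or _b are one class to them, and where a whole thing is asked for, a point or a joint stands for the part that bears it (a point fixed in the world has none). Each returns a list of dicts, best first, with "confidence" (0 to 1); they miss things now and then, are a little off and sometimes report something else, mostly with a low value. They report only what shows in the picture. A call takes as long as a camera call.
- recognise(camera, thing): "centre" ([column, row] in pixels, amid what is visible of it).
- outline_of(camera, thing): "pixels" (400x640 bool, what is visible of it) and "centre" ([column, row] in pixels, amid what is visible of it).
- place_of(camera, thing): "centre" ([column, row] in pixels: a listed point, or the origin of a listed thing).
The state is a dict: "t": time; "q": joint angles; "joint_vel": joint speeds; "joint_torque": joint torques, N m; "eef_pos": TCP position; "tool_rot": TCP orientation; "contact_force": force on the tool from outside, world axes, zero at the start; "torque": the same for the moment, N m; "gripper_width": opening from 0.0 (shut) to 1.0 (fully open); "grasp_force": force on a finger pad.
Only numpy, scipy, OpenCV 4.12 (cv2) and the standard library are available. Lean on these libraries where they do the work, as an engineer would, in place of code of your own. Each camera call takes 0.05 s, during which the arm holds its last target. There are 200 camera calls.

### The job

Get the amber viewer ready and record the batch: slide the arm-lock grip fully to its open stop, swing the lens arm well clear of the pale pad, and lay every piece of amber from the white tray on the pad, side by side and none on top of another. Then swing the lens arm back against its stop over the pad and slide the lock fully home again; never swing the arm while it is locked. With the arm locked, press the small round key, the square key and the large round key in that order, one at a time and each fully down, and leave the other things on the table where they are.

Things in the scene. Friction and masses are not known exactly. Their poses are not given: they have to be found in the camera images.
- pad_center (a point): Centre of the top face of the viewer's pale pad: 220 mm (x) by 200 mm (y), top 14 mm above the table, no rim, on a black base 250 x 230 mm, 10 mm high. x and y lie along its sides, z up. Fixed; yaw within 0.1 rad. The amber goes on this pad.
- lens_hinge (a point): Point on the vertical hinge axis of the lens arm, 200 mm above the table, on a steel post (26 mm thick, fixed) beside the far left corner of the pad, at (115, 145) mm in the pad's x, y.
- lens_arm (a joint): Black lens arm 200 to 230 mm above the table; ring lens 138 mm across, 185 mm from the hinge. Rad: 0 at its stop with the lens over the pad; grows clockwise seen from above (lens towards the robot, then left) to 1.75 at the other stop; well clear above 1.4. Starts within 0.15 of 0. Stays where left (friction 0.12 N m).
- lens_pin (a point): Centre of the top of the upright steel pin on the lens arm, the handle to move it by: 20 mm in diameter, 50 mm tall above the arm bar, top 266 mm above the table, 85 mm from the hinge axis, towards the lens.
- lens (a point): Centre of the lens, 211 mm above the table, on the lens arm.
- lock_slide (a joint): Arm-lock slide on a fixed aluminium box 80 x 200 x 28 mm (place varies). In m: 0 locked (home stop, at the end towards the robot's right), 0.100 open (stop at the left, +y, end, where a dark steel strip 6 mm high crosses the box). Starts within 12 mm of home. About 1.5 N of friction; stays where left.
- lock_grip (a point): Centre of the top of the lock's black grip, a block 34 mm (its x) x 20 mm (its y) x 40 mm tall, top 70 mm above the table, bottom 29.5 mm above it. It slides along this frame's y; +y is towards open.
- key_small (a joint): Travel in m of the small round key (grey, 22 mm in diameter), sprung: 0 up, 0.006 fully down, which takes about 5 N; it comes up by itself. It counts as fully down above 0.0045. The three keys sit in a row 70 mm apart, in any order, on a fixed black panel 90 x 230 x 28 mm whose place varies.
- key_square (a joint): Travel in m of the square key (grey, 34 mm wide), sprung: 0 up, 0.006 fully down, which takes about 5 N; it comes up by itself. It counts as fully down above 0.0045. The three keys sit in a row 70 mm apart, in any order, on a fixed black panel 90 x 230 x 28 mm whose place varies.
- key_large (a joint): Travel in m of the large round key (grey, 52 mm in diameter), sprung: 0 up, 0.006 fully down, which takes about 5 N; it comes up by itself. It counts as fully down above 0.0045. The three keys sit in a row 70 mm apart, in any order, on a fixed black panel 90 x 230 x 28 mm whose place varies.
- key_small_top (a point): Centre of the top face of the small round key, 47 mm above the table when up, 15 mm above its 62 mm square base plate.
- key_square_top (a point): Centre of the top face of the square key, 47 mm above the table when up, 15 mm above its 62 mm square base plate.
- key_large_top (a point): Centre of the top face of the large round key, 47 mm above the table when up, 15 mm above its 62 mm square base plate.
- amber_bar: Amber-brown translucent solid piece, loose, about 0.1 kg, starting lying flat in the tray at a yaw within 0.7 rad of the tray (absent in some runs, then None). Origin: centre of its underside; x along its length, z up through it. A bar 82 x 36 x 34 mm (x, y, z).
- amber_block: Amber-brown translucent solid piece, loose, about 0.1 kg, starting lying flat in the tray at a yaw within 0.7 rad of the tray (absent in some runs, then None). Origin: centre of its underside; x along its length, z up through it. A block with rounded edges 64 x 46 x 36 mm.
- amber_oval: Amber-brown translucent solid piece, loose, about 0.1 kg, starting lying flat in the tray at a yaw within 0.7 rad of the tray (absent in some runs, then None). Origin: centre of its underside; x along its length, z up through it. An oval with round ends and flat sides, 80 x 40 x 34 mm.
- amber_step: Amber-brown translucent solid piece, loose, about 0.1 kg, starting lying flat in the tray at a yaw within 0.7 rad of the tray (absent in some runs, then None). Origin: centre of its underside; x along its length, z up through it. A stepped piece: lower part 76 x 40 x 18 mm, upper part 46 x 36 mm centred on it, 35 mm tall in all.
- tray: White tray, fixed, 270 x 250 mm (x, y), floor 4 mm above the table, rim 9 mm high. Origin: centre of its underside.
- loupe: Small black folding loupe, 42 mm in diameter, 24 mm high, with a 30 mm steel stub. Bystander: do not shift it. Origin: centre of its underside.
- torch: Torch standing on its head, 40 mm in diameter, 130 mm tall. Bystander: do not shift it. Origin: centre of its underside.
- lidded_box: Clear box with a green lid, 108 x 148 x 64 mm. Bystander: do not shift it. Origin: centre of its underside.
- raw_amber: Big raw lump of amber, 116 mm in diameter, 82 mm tall, on the table beyond the tray. Bystander: do not shift it. Origin: centre of its underside.

How it is judged:
By the outcome, as a careful person would: the job done as asked, in the order asked, and still so for the second after the job is handed in, with the robot touching nothing.
Of amber_bar, amber_block, amber_oval, amber_step only 2 to 4 are there at a start; the rules pass over those that are not, and their reading is None.
At some moment in a run one of amber_bar, amber_block, amber_oval, amber_step may be knocked a few centimetres aside while the robot is not near it.
Once in a run the grip may slacken for a moment while it holds something.
It also fails if it takes over 210 s, if anything falls off the work surface, if the arm or the gripper's body presses on something with over 40 N, if the wrist force passes 120 N, or if a joint passes its speed limit or range.

## Working session

There is one attempt and no reset: what is moved stays moved. The work goes in short steps, Python scripts to look and compute and a tool call to move; the robot and the scene stay as the last step left them, time stands still between calls to the robot, and variables do not carry over. Pictures are saved under pics/ and viewed, at most 14 in all, crops included, and the job is handed in when it is done.

Besides the shell and the picture viewer there is one more tool, called by a JSON object that holds its "op" and its "data". carry_out: Moves the arm, as the interface text tells. Its arguments: {"type":"object","properties":{"rows":{"type":"string"},"claw":{"type":"number"},"force":{"type":"number"}},"required":["rows"]}

```bash
mkdir -p pics; ls; cat > h.py <<'E'
from station import *
import numpy as np, cv2
def cam(n):
    return read_camera(n)
def K(c):
    f=200/np.tan(np.radians(c["fov_y"])/2)
    return np.array([[f,0,c["cx"]],[0,f,c["cy"]],[0,0,1.]])
def ray(c,px):
    u=cv2.undistortPoints(np.array([[px]],float),K(c),np.array(c["distortion"],float))[0,0]
    W=np.array(c["world_to_cam"]);R=W[:3,:3];t=W[:3,3]
    return -R.T@t, R.T@np.array([u[0],-u[1],-1.])
def atz(c,px,z):
    o,d=ray(c,px); return o+d*(z-o[2])/d[2]
def proj(c,P):
    W=np.array(c["world_to_cam"]);p=np.atleast_2d(P)@W[:3,:3].T+W[:3,3]
    p=p*[1,-1,-1]
    return cv2.projectPoints(p,np.zeros(3),np.zeros(3),K(c),np.array(c["distortion"],float))[0][:,0]
E
python3 - <<'E'
from h import *
Z=dict(pad_center=.014,lens_pin=.266,lens_hinge=.2,lens=.211,lock_grip=.07,key_small_top=.047,key_square_top=.047,key_large_top=.047,amber_bar=0.004,amber_block=.004,amber_oval=.004,amber_step=.004,tray=0,loupe=0,torch=0,lidded_box=0,raw_amber=0)
for n in("top","scene"):
    c=cam(n);cv2.imwrite(f"pics/{n}0.png",c["img"]); o,_=ray(c,[320,200]);print(n,o.round(3))
    for k,z in Z.items():
        r=place_of(n,k)
        print(k,[(round(x["confidence"],2),np.round(x["centre"]).tolist(),atz(c,x["centre"],z).round(3).tolist()) for x in r[:3]])
E
```

```text
pics
top [3.920e-01 1.000e-03 1.331e+00]
pad_center []
lens_pin [(0.2, [222.0, 263.0], [0.437, 0.183, 0.266])]
lens_hinge [(0.95, [266.0, 192.0], [0.602, 0.105, 0.2])]
lens [(0.7, [328.0, 241.0], [0.496, -0.035, 0.211])]
lock_grip [(0.58, [209.0, 204.0], [0.592, 0.258, 0.07]), (0.3, [460.0, 269.0], [0.449, -0.369, 0.07]), (0.25, [413.0, 154.0], [0.737, -0.253, 0.07])]
key_small_top [(0.55, [165.0, 265.0], [0.438, 0.362, 0.047])]
key_square_top [(0.7, [222.0, 262.0], [0.451, 0.223, 0.047]), (0.64, [166.0, 264.0], [0.441, 0.36, 0.047]), (0.21, [209.0, 206.0], [0.592, 0.264, 0.047])]
key_large_top [(0.62, [196.0, 266.0], [0.439, 0.285, 0.047])]
amber_bar [(0.59, [462.0, 266.0], [0.459, -0.392, 0.004])]
amber_block [(0.62, [414.0, 258.0], [0.477, -0.268, 0.004]), (0.27, [439.0, 236.0], [0.537, -0.335, 0.004])]
amber_oval []
amber_step []
tray [(0.85, [438.0, 235.0], [0.54, -0.332, 0.0])]
loupe [(0.85, [265.0, 288.0], [0.388, 0.115, 0.0])]
torch [(0.9, [289.0, 141.0], [0.783, 0.069, 0.0])]
lidded_box [(0.91, [346.0, 151.0], [0.758, -0.087, 0.0])]
raw_amber [(0.7, [413.0, 155.0], [0.755, -
[... 684 characters left out ...]
 0.047])]
amber_bar [(0.68, [242.0, 178.0], [0.456, -0.38, 0.004])]
amber_block [(0.67, [260.0, 192.0], [0.486, -0.281, 0.004]), (0.61, [322.0, 173.0], [0.287, -0.132, 0.004])]
amber_oval []
amber_step []
tray [(0.69, [246.0, 197.0], [0.531, -0.314, 0.0]), (0.39, [415.0, 234.0], [0.392, 0.283, 0.0])]
loupe [(0.6, [368.0, 212.0], [0.382, 0.101, 0.0])]
torch [(0.68, [303.0, 296.0], [0.788, 0.07, 0.0]), (0.51, [264.0, 190.0], [0.467, -0.276, 0.0]), (0.32, [322.0, 177.0], [0.302, -0.123, 0.0])]
lidded_box [(0.77, [265.0, 268.0], [0.757, -0.086, 0.0]), (0.2, [390.0, 262.0], [0.544, 0.252, 0.0])]
raw_amber [(0.72, [222.0, 244.0], [0.745, -0.264, 0.0]), (0.41, [239.0, 177.0], [0.455, -0.396, 0.0])]
```

```bash
python3 -c "
import cv2
a=cv2.imread('pics/top0.png');cv2.imwrite('pics/t1.png',cv2.resize(a[110:330,130:500],None,fx=2.1,fy=2.1,interpolation=cv2.INTER_CUBIC))
a=cv2.imread('pics/scene0.png');cv2.imwrite('pics/s1.png',cv2.resize(a[130:330,200:470],None,fx=2.9,fy=2.9,interpolation=cv2.INTER_CUBIC))"
```

```text
(no output)
```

View pics/t1.png

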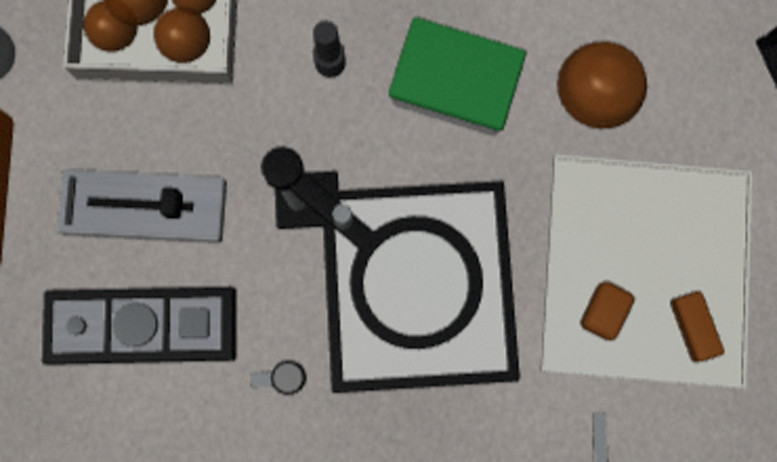

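View pics/s1.png

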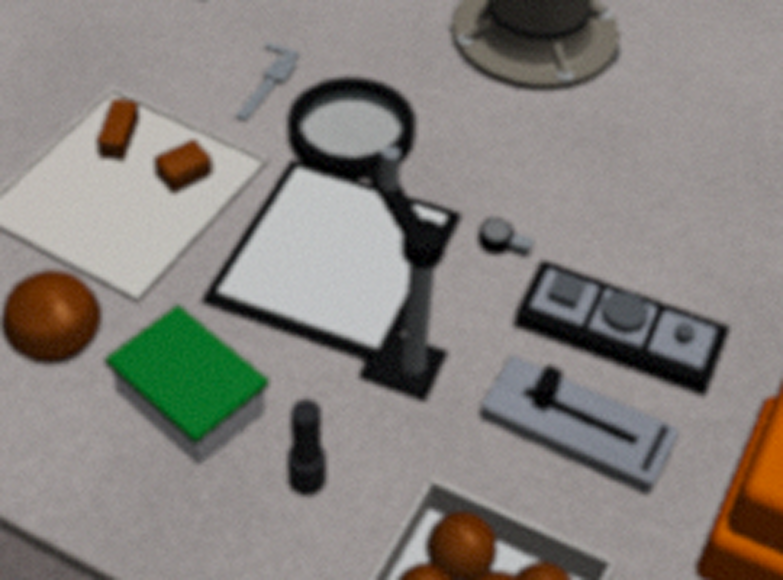

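The top view shows two ambers in the tray: a block at crop (608,310) and a bar at (697,326). The lock grip is at (172,202), near home. The keys left to right are small, large, square, and the lens is over the pad. Next I'll measure the axes.

```bash
python3 - <<'E'
from h import *
c=cam("top")
def P(x,y,z): return atz(c,[130+x/2.1,110+y/2.1],z)
a=[P(63,170,.028),P(225,177,.028),P(222,241,.028),P(58,234,.028)]
print("lock corners",np.round(a,3).tolist(), np.round(P(88,202,.028),3),np.round(P(193,206,.028),3))
p=[P(325,192,.01),P(503,182,.01),P(519,380,.01),P(334,391,.01)]
print("base",np.round(p,3).tolist(),np.mean(p,0).round(3))
k=[P(46,290,.028),P(235,287,.028),P(235,360,.028),P(43,363,.028)]
print("panel",np.round(k,3).tolist())
for n,z in(("amber_bar",.036),("amber_block",.038),("lock_grip",.07),("lens_arm",.22)):
    for r in outline_of("top",n)[:2]:
        m=r["pixels"].astype(np.uint8);cn=max(cv2.findContours(m,0,2)[0],key=cv2.contourArea)[:,0].astype(float)
        w=np.array([atz(c,q,z)[:2] for q in cn],np.float32)*1000
        print(n,r["confidence"],cv2.minAreaRect(w))
o=get_obs();print(o["t"],o["eef_pos"],o["tool_rot"],o["gripper_width"])
E
```

```text
lock corners [[0.629, 0.396, 0.028], [0.627, 0.197, 0.028], [0.547, 0.196, 0.028], [0.549, 0.396, 0.028]] [0.59  0.363 0.028] [0.589 0.234 0.028]
base [[0.615, 0.074, 0.01], [0.634, -0.149, 0.01], [0.39, -0.172, 0.01], [0.37, 0.053, 0.01]] [ 0.502 -0.049  0.01 ]
panel [[0.481, 0.405, 0.028], [0.491, 0.177, 0.028], [0.404, 0.172, 0.028], [0.394, 0.401, 0.028]]
amber_bar 0.65 ((461.349853515625, -381.599365234375), (80.32111358642578, 40.02210998535156), 19.876911163330078)
amber_block 0.58 ((478.3150634765625, -271.97027587890625), (50.57642364501953, 70.14051818847656), 63.588924407958984)
lock_grip 0.5 ((585.9500732421875, 253.8112030029297), (37.94270324707031, 30.039691925048828), 1.8133478164672852)
lens_arm 0.67 ((543.760986328125, 4.3338165283203125), (268.228515625, 138.3642578125), 35.70996856689453)
2.05 [ 0.25521593 -0.62489568  0.23129726] [-2.21434093e-05  9.81270756e-01  1.92633597e-01 -7.66857442e-06] 1.001893360568423
```

{"op": "carry_out", "data": {"rows": "41 46 18 -3.7;41 46 18 -3.7;41 46 18 -3.7;41 46 18 -3.7;41 46 18 -3.7;41 46 18 -3.7;8 50 0 0;8 50 0 0;8 50 0 0;8 50 0 0", "claw": 60}}

```text
t: 3.3
eef_pos: [0.5268, -0.1545, 0.3367]
tool_rot: [0.0, 1.0, 0.0, 0.0]
contact_force: [1.8, 0.6, 0.2]
gripper_width: 0.702
grasp_force: 0.0
```

{"op": "carry_out", "data": {"rows": "8 50 0 0;8 50 0 0;8 50 0 0;8 50 0 0;8 50 0 0;8 50 0 0;8 50 0 0;7 50 0 0;0 0 0 0"}}

```text
t: 4.42
eef_pos: [0.5884, 0.2493, 0.336]
tool_rot: [-0.001, 1.0, 0.004, -0.001]
contact_force: [0.9, -0.4, 0.2]
gripper_width: 0.707
grasp_force: 0.0
```

```bash
python3 - <<'E'
from h import *
c=cam("wrist");cv2.imwrite("pics/w1.png",c["img"]);print(ray(c,[320,200]),c["fov_y"])
for k,z in dict(lock_grip=.07,key_small_top=.047,key_square_top=.047,key_large_top=.047).items():
    print(k,[(round(x["confidence"],2),np.round(x["centre"]).tolist(),atz(c,x["centre"],z).round(4).tolist()) for x in place_of("wrist",k)[:2]])
E
```

```text
(array([0.66297463, 0.24845689, 0.47721543]), array([-0.28385338,  0.0212339 , -0.95893351])) 62.4150942603056
lock_grip [(0.63, [320.0, 162.0], [0.5911, 0.257, 0.07])]
key_small_top [(0.33, [523.0, 221.0], [0.5077, -0.0247, 0.047])]
key_square_top [(0.57, [343.0, 262.0], [0.4428, 0.2252, 0.047])]
key_large_top [(0.89, [297.0, 258.0], [0.4488, 0.2913, 0.047])]
```

View pics/w1.png

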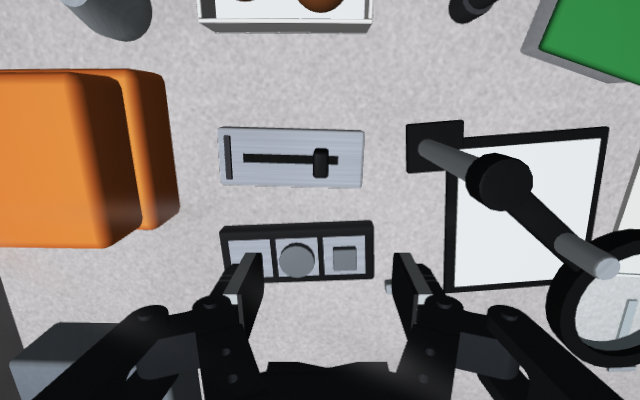

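```bash
python3 - <<'E'
from h import *
c=cam("wrist");t=cam("top")
for z in(0,.05,.1,.15,.2,.25):
    print(z,atz(c,[178,212],z).round(3)[:2],atz(c,[140,245],z).round(3)[:2],atz(c,[105,245],z).round(3)[:2],"top",atz(t,[130+12/2.1,110+120/2.1],z).round(3)[:2],atz(t,[130,110+265/2.1],z).round(3)[:2])
print(atz(c,[603,268],.266))
cv2.imwrite("pics/t2.png",cv2.resize(t["img"][60:330,0:240],None,fx=2.2,fy=2.2))
E
```

```text
0 [0.506 0.469] [0.451 0.537] [0.451 0.593] top [0.696 0.474] [0.512 0.473]
0.05 [0.522 0.445] [0.473 0.506] [0.473 0.557] top [0.685 0.457] [0.507 0.455]
0.1 [0.539 0.421] [0.496 0.475] [0.496 0.52 ] top [0.674 0.439] [0.503 0.437]
0.15 [0.556 0.397] [0.518 0.444] [0.518 0.483] top [0.662 0.421] [0.498 0.42 ]
0.2 [0.572 0.373] [0.54  0.413] [0.54  0.446] top [0.651 0.403] [0.494 0.402]
0.25 [0.589 0.349] [0.563 0.382] [0.563 0.409] top [0.639 0.386] [0.489 0.384]
[0.54997486 0.03973635 0.266     ]
```

View pics/t2.png

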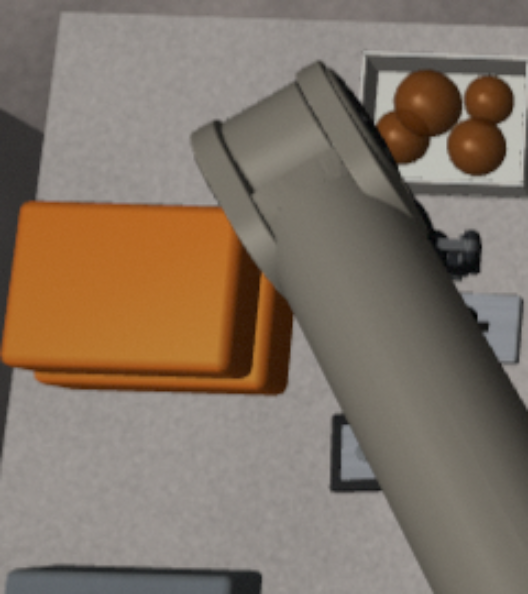

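{"op": "carry_out", "data": {"rows": "1 4 -50 0;1 4 -50 0;0 0 -50 0;0 0 -50 0;0 0 -50 0;0 0 -44 0;0 0 0 0", "claw": 50}}

```text
t: 5.65
eef_pos: [0.5895, 0.2496, 0.0393]
tool_rot: [0.002, 1.0, -0.0, -0.003]
contact_force: [-0.5, 0.6, 0.0]
gripper_width: 0.585
grasp_force: 0.0
```

{"op": "carry_out", "data": {"rows": "0 0 0 0;0 0 0 0;0 0 0 0;0 0 0 0", "claw": 10, "force": 30}}

```text
t: 6.15
eef_pos: [0.5933, 0.2531, 0.0452]
tool_rot: [-0.001, 1.0, -0.0, 0.002]
contact_force: [-1.2, 0.4, 7.6]
gripper_width: 0.229
grasp_force: 32.1
```

{"op": "carry_out", "data": {"rows": "0 10 0 0;0 12 0 0;0 12 0 0;0 12 0 0;0 12 0 0;0 10 0 0;0 8 0 0;0 6 0 0;0 4 0 0;0 0 0 0"}}

```text
t: 7.4
eef_pos: [0.5949, 0.3385, 0.0452]
tool_rot: [-0.001, 1.0, -0.0, 0.003]
contact_force: [3.3, 0.5, 6.3]
gripper_width: 0.224
grasp_force: 31.8
```

{"op": "carry_out", "data": {"rows": "0 4 0 0;0 4 0 0;0 4 0 0;0 3 0 0;0 0 0 0"}}

```text
t: 8.02
eef_pos: [0.5951, 0.3511, 0.0452]
tool_rot: [0.0, 1.0, -0.001, 0.003]
contact_force: [2.4, -4.8, 9.0]
gripper_width: 0.228
grasp_force: 31.9
```

{"op": "carry_out", "data": {"rows": "0 3 0 0;0 2 0 0;0 0 0 0;0 0 0 0"}}

```text
t: 8.52
eef_pos: [0.5952, 0.3513, 0.0451]
tool_rot: [0.004, 1.0, -0.002, 0.002]
contact_force: [-0.4, -14.5, 16.7]
gripper_width: 0.229
grasp_force: 32.4
```

{"op": "carry_out", "data": {"rows": "0 -5 0 0;0 0 0 0"}}

```text
t: 8.78
eef_pos: [0.5952, 0.3511, 0.0452]
tool_rot: [0.0, 1.0, -0.001, 0.003]
contact_force: [2.5, -5.2, 8.8]
gripper_width: 0.228
grasp_force: 31.8
```

{"op": "carry_out", "data": {"rows": "0 0 0 0;0 0 0 0;0 0 0 0;0 0 10 0;0 0 40 0;0 0 50 0;0 0 50 0;0 0 50 0;0 0 50 0;0 0 0 0", "claw": 45}}

```text
t: 10.02
eef_pos: [0.5934, 0.3546, 0.2988]
tool_rot: [-0.003, 1.0, 0.0, 0.004]
contact_force: [0.4, 0.4, -0.4]
gripper_width: 0.528
grasp_force: 0.0
```

```bash
python3 - <<'E'
from h import *
c=cam("wrist");
for k,z in dict(lock_grip=.07,lens_pin=.266,key_large_top=.047,key_square_top=.047,key_small_top=.047).items():
    print(k,[(round(x["confidence"],2),np.round(x["centre"]).tolist(),atz(c,x["centre"],z).round(4).tolist()) for x in place_of("wrist",k)[:2]])
print(get_obs()["eef_pos"])
E
```

```text
lock_grip [(0.91, [332.0, 178.0], [0.587, 0.3495, 0.07])]
lens_pin [(0.55, [561.0, 7.0], [0.7126, 0.2424, 0.266])]
key_large_top [(0.83, [374.0, 279.0], [0.4443, 0.2925, 0.047])]
key_square_top [(0.81, [426.0, 279.0], [0.4451, 0.2226, 0.047])]
key_small_top [(0.6, [322.0, 282.0], [0.4403, 0.3616, 0.047])]
[0.59116742 0.35237301 0.2908384 ]
```

{"op": "carry_out", "data": {"rows": "-6 -45 6 7.3;-6 -45 6 7.3;-6 -45 6 7.3;-6 -45 6 7.3;-6 -45 6 7.3;-6 -45 6 7.3;-6 -43 0 7.3;0 0 0 0;0 0 0 0"}}

```text
t: 11.45
eef_pos: [0.5495, 0.0403, 0.3279]
tool_rot: [-0.0, 0.902, 0.431, -0.0]
contact_force: [0.8, 0.5, 0.9]
gripper_width: 0.529
grasp_force: 0.0
```

```bash
python3 - <<'E'
from h import *
c=cam("wrist");cv2.imwrite("pics/w2.png",c["img"])
for n in("wrist","scene"):
  if n!="wrist": c=cam(n)
  for k,z in dict(lens_pin=.266,lens_hinge=.2,lens=.211).items():
    print(n,k,[(round(x["confidence"],2),np.round(x["centre"]).tolist(),atz(c,x["centre"],z).round(4).tolist()) for x in place_of(n,k)[:2]])
o=get_obs();print(o["eef_pos"],o["q"])
E
```

```text
wrist lens_pin [(0.73, [212.0, 191.0], [0.5052, 0.1014, 0.266]), (0.58, [325.0, 215.0], [0.5512, 0.0434, 0.266])]
wrist lens_hinge [(0.56, [325.0, 87.0], [0.602, 0.1072, 0.2])]
wrist lens [(0.61, [324.0, 301.0], [0.4864, -0.0344, 0.211])]
scene lens_pin [(0.69, [334.0, 180.0], [0.5424, 0.0376, 0.266]), (0.6, [219.0, 244.0], [0.8973, -0.1146, 0.266])]
scene lens_hinge [(0.95, [344.0, 215.0], [0.5974, 0.1028, 0.2])]
scene lens [(0.8, [319.0, 177.0], [0.4996, -0.0322, 0.211])]
[0.54976726 0.04037844 0.32838854] [ 0.17614812  0.22467485 -0.4305519   1.70611451  0.09863285  1.23230232
 -0.95547295]
```

View pics/w2.png

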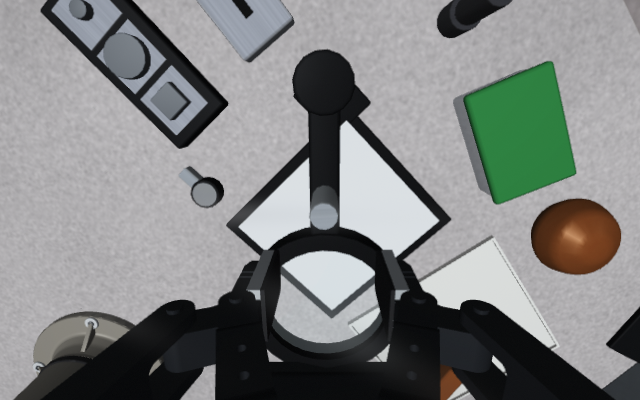

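Pin top at wrist pixel (323,215), straight ahead along the bar and between the fingers. I'll descend onto it and grip.

{"op": "carry_out", "data": {"rows": "1 1 -40 0;0 0 -40 0;0 0 -12 0;0 0 0 0"}}

```text
t: 12.35
eef_pos: [0.5508, 0.0409, 0.2365]
tool_rot: [-0.0, 0.902, 0.431, -0.0]
contact_force: [-0.0, -0.6, -0.6]
gripper_width: 0.525
grasp_force: 0.0
```

{"op": "carry_out", "data": {"rows": "0 0 0 0;0 0 0 0;0 0 0 0", "claw": 15, "force": 25}}

```text
t: 12.72
eef_pos: [0.5516, 0.0414, 0.2382]
tool_rot: [0.0, 0.902, 0.432, 0.001]
contact_force: [-2.5, 1.8, 6.3]
gripper_width: 0.225
grasp_force: 17.3
```

```bash
python3 -c "
import numpy as np
h=np.array([604,105]);a=np.radians(-129.5-4.3*np.arange(21));p=np.c_[np.cos(a),np.sin(a)]*83.5
d=np.diff(p,axis=0);print(';'.join('%.1f %.1f 0 -4.3'%tuple(x) for x in d))"
```

```text
-4.7 4.2 0 -4.3;-4.4 4.5 0 -4.3;-4.0 4.8 0 -4.3;-3.6 5.1 0 -4.3;-3.2 5.4 0 -4.3;-2.8 5.6 0 -4.3;-2.4 5.8 0 -4.3;-2.0 5.9 0 -4.3;-1.5 6.1 0 -4.3;-1.1 6.2 0 -4.3;-0.6 6.2 0 -4.3;-0.1 6.3 0 -4.3;0.4 6.3 0 -4.3;0.8 6.2 0 -4.3;1.3 6.1 0 -4.3;1.7 6.0 0 -4.3;2.2 5.9 0 -4.3;2.6 5.7 0 -4.3;3.0 5.5 0 -4.3;3.4 5.2 0 -4.3
```

{"op": "carry_out", "data": {"rows": "-4.7 4.2 0 -4.3;-4.4 4.5 0 -4.3;-4.0 4.8 0 -4.3;-3.6 5.1 0 -4.3;-3.2 5.4 0 -4.3;-2.8 5.6 0 -4.3;-2.4 5.8 0 -4.3;-2.0 5.9 0 -4.3;-1.5 6.1 0 -4.3;-1.1 6.2 0 -4.3"}}

```text
t: 13.98
eef_pos: [0.5188, 0.0929, 0.238]
tool_rot: [0.001, 0.998, 0.069, -0.002]
contact_force: [-14.0, -5.0, 17.9]
gripper_width: 0.226
grasp_force: 25.5
```

{"op": "carry_out", "data": {"rows": "-0.6 6.2 0 -4.3;-0.1 6.3 0 -4.3;0.4 6.3 0 -4.3;0.8 6.2 0 -4.3;1.3 6.1 0 -4.3;1.7 6.0 0 -4.3;2.2 5.9 0 -4.3;2.6 5.7 0 -4.3;3.0 5.5 0 -4.3;3.4 5.2 0 -4.3"}}

```text
t: 15.22
eef_pos: [0.532, 0.1575, 0.2379]
tool_rot: [-0.0, 0.954, -0.299, -0.003]
contact_force: [-16.4, 6.2, 12.8]
gripper_width: 0.221
grasp_force: 25.3
```

{"op": "carry_out", "data": {"rows": "0 0 0 0;0 0 0 0"}}

```text
t: 15.48
eef_pos: [0.5331, 0.1585, 0.2379]
tool_rot: [-0.002, 0.955, -0.298, -0.002]
contact_force: [-11.2, 8.5, 8.5]
gripper_width: 0.221
grasp_force: 25.0
```

{"op": "carry_out", "data": {"rows": "0 0 0 0;0 0 0 0;0 0 50 0;0 0 45 0;-12 -45 0 1;-12 -45 0 1;-12 -45 0 1;-12 -45 0 1;-12 -45 0 1;-12 -45 0 1", "claw": 50}}

```text
t: 16.73
eef_pos: [0.4633, -0.1184, 0.3317]
tool_rot: [0.0, 0.968, -0.25, 0.0]
contact_force: [0.5, 0.4, 0.4]
gripper_width: 0.587
grasp_force: 0.0
```

{"op": "carry_out", "data": {"rows": "-10 -47 0 1;-10 -47 0 1;-10 -47 0 0;-10 -47 0 0;0 0 0 0;0 0 0 0", "claw": 85}}

```text
t: 17.48
eef_pos: [0.4238, -0.3041, 0.3314]
tool_rot: [-0.0, 0.973, -0.233, -0.0]
contact_force: [-1.0, 0.6, 0.5]
gripper_width: 0.996
grasp_force: 0.0
```

```bash
cat >> h.py <<'E'
def ambers(n,names=("amber_bar","amber_block")):
    c=cam(n);Z=dict(amber_bar=.038,amber_block=.040,amber_oval=.038,amber_step=.039)
    for k in names:
        print(n,k,[(round(x["confidence"],2),np.round(x["centre"]).tolist(),atz(c,x["centre"],.004).round(4).tolist()) for x in place_of(n,k)[:2]])
        for r in outline_of(n,k)[:2]:
            m=r["pixels"].astype(np.uint8);cn=max(cv2.findContours(m,0,2)[0],key=cv2.contourArea)[:,0].astype(float)
            for z in (.004,Z[k]):
                w=np.array([atz(c,q,z)[:2] for q in cn],np.float32)*1000
                print("  ",round(r["confidence"],2),z,[np.round(v,1) for v in cv2.minAreaRect(w)])
    return c
E
python3 - <<'E'
from h import *
c=ambers("wrist");cv2.imwrite("pics/w3.png",c["img"])
for k in("amber_oval","amber_step"):print(k,[(x["confidence"],x["centre"]) for x in recognise("wrist",k)])
c=cam("top")
for k,z in dict(lens_pin=.266,lens=.211).items():
    print(k,[(round(x["confidence"],2),np.round(x["centre"]).tolist(),atz(c,x["centre"],z).round(4).tolist()) for x in place_of("top",k)[:2]])
o=get_obs();print(o["eef_pos"],o["tool_rot"])
E
```

```text
wrist amber_bar [(0.68, [367.0, 105.0], [0.4635, -0.3863, 0.004])]
   0.77 0.004 [array([ 457.7, -388.7]), array([90.3, 39.6]), np.float64(20.7)]
   0.77 0.038 [array([ 460.1, -385.1]), array([83.7, 36.7]), np.float64(20.7)]
wrist amber_block [(0.92, [294.0, 132.0], [0.4762, -0.2799, 0.004])]
   0.31 0.004 [array([379.6, 125.8]), array([38.8, 81.4]), np.float64(12.7)]
   0.31 0.04 [array([388.1,  90.1]), array([35.8, 75.2]), np.float64(12.7)]
amber_oval [(0.54, [143.4, 181.8])]
amber_step []
lens_pin [(0.89, [236.0, 217.0], [0.5355, 0.1605, 0.266]), (0.29, [416.0, 153.0], [0.6857, -0.2195, 0.266])]
lens [(0.74, [214.0, 259.0], [0.4484, 0.212, 0.211])]
[ 0.42387009 -0.30394444  0.33152186] [ 1.75332332e-05  9.72663226e-01 -2.32220249e-01  7.12753191e-05]
```

View pics/w3.png

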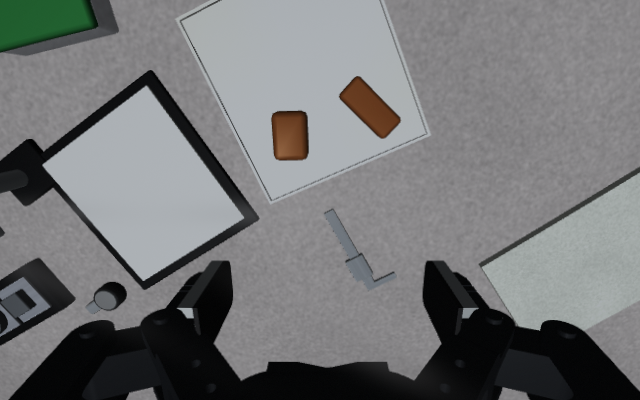

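```bash
cat >> h.py <<'E'
def seg(c,roi,z=.038):
    x0,y0,x1,y1=roi;h=cv2.cvtColor(c["img"],cv2.COLOR_BGR2HSV)[y0:y1,x0:x1]
    m=((h[...,1]>110)&(h[...,0]<22)).astype(np.uint8);m=cv2.morphologyEx(m,cv2.MORPH_OPEN,np.ones((3,3)))
    for cn in cv2.findContours(m,0,2)[0]:
        if cv2.contourArea(cn)>200:
            q=cn[:,0]+np.array([x0,y0],float)
            for zz in(z,z-.03):
                w=np.array([atz(c,p,zz)[:2] for p in q],np.float32)*1000
                print(q.mean(0).round(),zz,[np.round(v,1) for v in cv2.minAreaRect(w)])
E
python3 - <<'E'
from h import *
c=cam("wrist");seg(c,(240,60,440,190))
p=[atz(c,q,.014) for q in((150,84),(246,217),(146,282),(43,165))];print(np.round(p,3).tolist(),np.mean(p,0))
E
```

```text
[290. 136.] 0.038 [array([ 475.9, -277.2]), array([44.5, 61.6]), np.float64(64.6)]
[290. 136.] 0.008 [array([ 474.9, -272.9]), array([47.6, 65.9]), np.float64(64.6)]
[367. 105.] 0.038 [array([ 460.3, -384.3]), array([79.1, 34.7]), np.float64(19.7)]
[367. 105.] 0.008 [array([ 458.2, -387.5]), array([84.6, 37. ]), np.float64(19.7)]
[[0.618, -0.142, 0.014], [0.401, -0.159, 0.014], [0.379, 0.038, 0.014], [0.6, 0.06, 0.014]] [ 0.49942291 -0.05060124  0.014     ]
```

{"op": "carry_out", "data": {"rows": "13 7 -30 1.5;13 7 -40 0;13 7 -50 0;13 6 -50 0;0 0 -50 0;0 0 -50 0;0 0 -30 0;0 0 -19 0;0 0 0 0", "claw": 70}}

```text
t: 19.15
eef_pos: [0.4753, -0.2769, 0.0116]
tool_rot: [-0.0, 0.976, -0.22, -0.001]
contact_force: [-0.3, -0.8, 0.4]
gripper_width: 0.819
grasp_force: 0.0
```

{"op": "carry_out", "data": {"rows": "0 0 0 0;0 0 0 0;0 0 0 0;0 0 0 0", "claw": 35, "force": 40}}

```text
t: 19.65
eef_pos: [0.477, -0.2778, 0.014]
tool_rot: [0.0, 0.976, -0.22, 0.001]
contact_force: [-0.6, 1.1, 7.1]
gripper_width: 0.535
grasp_force: 42.4
```

{"op": "carry_out", "data": {"rows": "0 0 40 0;0 0 40 0;3 44 0 5;4 44 0 5;3 44 0 5;4 44 0 5;3 44 0 5;4 42 0 5;0 0 0 0"}}

```text
t: 20.78
eef_pos: [0.4972, -0.0112, 0.093]
tool_rot: [-0.001, 0.999, 0.044, 0.001]
contact_force: [-0.5, -0.7, -0.7]
gripper_width: 0.533
grasp_force: 41.7
```

```bash
python3 - <<'E'
from h import *
o=get_obs();print(o["eef_pos"],o["tool_rot"],o["gripper_width"],o["grasp_force"])
c=cam("wrist");cv2.imwrite("pics/w4.png",c["img"]);seg(c,(0,0,640,400))
E
```

```text
[ 0.49718173 -0.01119831  0.09298474] [-8.18613284e-04  9.99042896e-01  4.37286940e-02  6.49826280e-04] 0.532634050102918 41.74024522304535
[325. 291.] 0.038 [array([447. , -16.7]), array([102.5,  72.5]), np.float64(5.1)]
[325. 291.] 0.008 [array([428. , -18.3]), array([118.1,  83.6]), np.float64(5.1)]
```

View pics/w4.png

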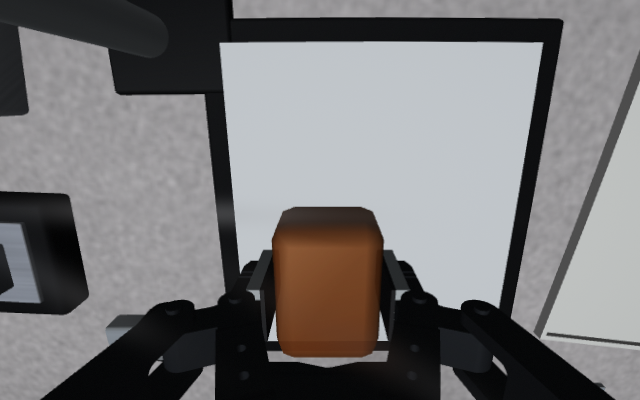

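{"op": "carry_out", "data": {"rows": "0 0 -35 0;0 0 -23 0;0 0 -7 0;0 0 -3 0;0 0 0 0"}}

```text
t: 21.45
eef_pos: [0.4973, -0.0155, 0.0251]
tool_rot: [0.0, 0.999, 0.04, 0.001]
contact_force: [-0.1, -0.6, -1.2]
gripper_width: 0.53
grasp_force: 41.7
```

{"op": "carry_out", "data": {"rows": "0 0 0 0;0 0 0 0;0 0 0 0;0 0 30 0;0 0 50 0;0 0 60 0;0 -10 60 0;0 -45 60 0;-15 -50 0 -6;-15 -50 0 -6", "claw": 62}}

```text
t: 22.7
eef_pos: [0.4666, -0.1641, 0.2755]
tool_rot: [0.0, 0.998, -0.066, 0.001]
contact_force: [0.2, -0.3, -0.8]
gripper_width: 0.73
grasp_force: 0.0
```

{"op": "carry_out", "data": {"rows": "-15 -45 -20 0;-15 -45 -20 0;-10 -45 0 0;0 0 0 0;0 0 0 0"}}

```text
t: 23.32
eef_pos: [0.4269, -0.2971, 0.2344]
tool_rot: [-0.0, 0.998, -0.064, 0.0]
contact_force: [-0.2, -0.2, -0.4]
gripper_width: 0.724
grasp_force: 0.0
```

```bash
python3 - <<'E'
from h import *
o=get_obs();print(o["eef_pos"],o["tool_rot"],o["gripper_width"],o["grasp_force"])
c=cam("wrist");cv2.imwrite("pics/w5.png",c["img"]);seg(c,(0,0,640,400))
E
```

```text
[ 0.42690158 -0.29710265  0.23442726] [-2.53929691e-04  9.97930583e-01 -6.42999728e-02  9.55512844e-06] 0.7237383719141572 0.0
[ 52. 148.] 0.038 [array([495.1, -22.2]), array([63.2, 65.1]), np.float64(4.6)]
[ 52. 148.] 0.008 [array([494.5,   3.2]), array([68.8, 70.9]), np.float64(4.6)]
[404. 131.] 0.038 [array([ 460.8, -382.5]), array([80.8, 36.3]), np.float64(20.0)]
[404. 131.] 0.008 [array([ 457.3, -389.1]), array([87.9, 39.6]), np.float64(20.0)]
```

View pics/w5.png

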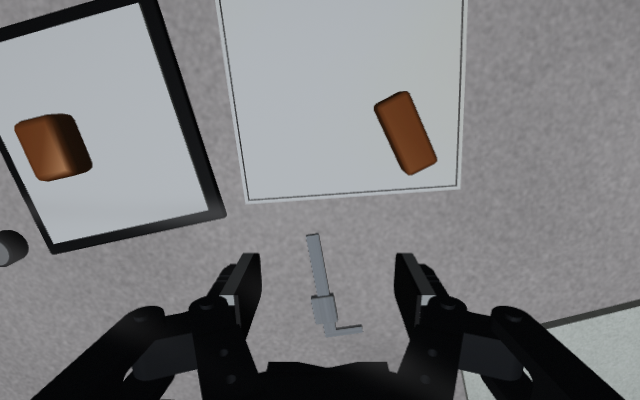

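Block is upright on the pad at (52,148) and the bar is still in the tray at (404,131). Grasping the bar next.

{"op": "carry_out", "data": {"rows": "12 -29 -20 9.2;11 -29 -20 9.1;11 -29 -30 9.1;0 0 -50 0;0 0 -50 0;0 0 -35 0;0 0 -16 0;0 0 0 0", "claw": 65}}

```text
t: 24.38
eef_pos: [0.4611, -0.3837, 0.0131]
tool_rot: [-0.001, 0.985, 0.174, -0.0]
contact_force: [-0.5, 0.2, 0.3]
gripper_width: 0.76
grasp_force: 0.0
```

{"op": "carry_out", "data": {"rows": "0 0 0 0;0 0 0 0;0 0 0 0;0 0 0 0", "claw": 25, "force": 40}}

```text
t: 24.88
eef_pos: [0.462, -0.3854, 0.0153]
tool_rot: [0.001, 0.985, 0.174, 0.001]
contact_force: [0.1, 1.4, 7.5]
gripper_width: 0.415
grasp_force: 42.1
```

{"op": "carry_out", "data": {"rows": "0 0 40 0;0 0 40 0;7 48 0 -2.5;7 48 0 -2.5;7 48 0 -2.5;7 47 0 -2.5;7 47 0 -2.5;8 47 0 -2.5;0 0 0 0;0 0 0 0"}}

```text
t: 26.12
eef_pos: [0.5037, -0.1002, 0.0938]
tool_rot: [0.0, 0.999, 0.044, 0.0]
contact_force: [-0.0, -0.1, -0.8]
gripper_width: 0.413
grasp_force: 41.0
```

```bash
python3 - <<'E'
from h import *
o=get_obs();print(o["eef_pos"],o["tool_rot"],o["gripper_width"],o["grasp_force"])
c=cam("wrist");cv2.imwrite("pics/w6.png",c["img"]);seg(c,(0,0,640,400))
c=cam("top");seg(c,(270,190,400,320))
E
```

```text
[ 0.50374795 -0.1001948   0.09383854] [2.75739529e-04 9.99033610e-01 4.39512931e-02 2.33553825e-04] 0.41293751654193145 41.03428244590759
[328. 272.] 0.038 [array([ 460.9, -105.1]), array([139.1,  56.8]), np.float64(5.0)]
[328. 272.] 0.008 [array([ 443.2, -106.7]), array([160.3,  65.5]), np.float64(5.0)]
[193. 219.] 0.038 [array([495.2, -18.1]), array([68.6, 52.3]), np.float64(4.6)]
[193. 219.] 0.008 [array([482.6,  -6.5]), array([79. , 60.2]), np.float64(4.6)]
[319. 249.] 0.038 [array([495.6, -18. ]), array([60.8, 43.1]), np.float64(1.8)]
[319. 249.] 0.008 [array([498.1, -18.5]), array([62.2, 44.1]), np.float64(1.8)]
```

View pics/w6.png

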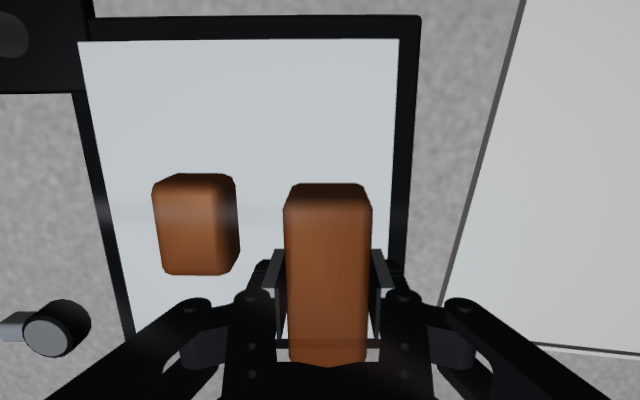

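{"op": "carry_out", "data": {"rows": "0 0 -35 0;0 0 -23 0;0 0 -7 0;0 0 -3 0;0 0 0 0"}}

```text
t: 26.85
eef_pos: [0.5042, -0.1001, 0.026]
tool_rot: [0.0, 0.999, 0.043, 0.0]
contact_force: [0.5, 0.3, -1.0]
gripper_width: 0.412
grasp_force: 41.0
```

{"op": "carry_out", "data": {"rows": "0 0 0 0;0 0 0 0;0 0 0 0;0 0 30 0;0 0 50 0;0 0 60 0;0 0 60 0;0 0 60 0;0 0 50 0;0 0 0 0", "claw": 56}}

```text
t: 28.1
eef_pos: [0.5058, -0.0999, 0.34]
tool_rot: [0.0, 0.999, 0.044, 0.004]
contact_force: [-0.9, 0.5, -0.4]
gripper_width: 0.655
grasp_force: 0.0
```

```bash
python3 - <<'E'
from h import *
o=get_obs();print(o["eef_pos"],o["tool_rot"])
c=cam("wrist");cv2.imwrite("pics/w7.png",c["img"]);seg(c,(0,0,640,400),.05)
c=cam("top");cv2.imwrite("pics/t7.png",c["img"]);seg(c,(250,180,540,330),.05)
for k,z in dict(lens_pin=.266,lens_hinge=.2,lens=.211,lock_grip=.07).items():
    print(k,[(round(x["confidence"],2),np.round(x["centre"]).tolist(),atz(c,x["centre"],z).round(4).tolist()) for x in place_of("top",k)[:2]])
E
```

```text
[ 0.50582689 -0.09993706  0.33998913] [3.80477590e-04 9.99034366e-01 4.37161498e-02 4.36918857e-03]
[264. 167.] 0.05 [array([497.6, -19.7]), array([61.2, 45.5]), np.float64(4.9)]
[264. 167.] 0.020000000000000004 [array([491.9, -14.5]), array([65.5, 48.7]), np.float64(4.9)]
[324. 167.] 0.05 [array([ 504.9, -100.9]), array([78.7, 33.2]), np.float64(5.5)]
[324. 167.] 0.020000000000000004 [array([ 499.7, -101.3]), array([84.2, 35.5]), np.float64(5.5)]
[483.  10.] 0.05 [array([ 705.4, -264.7]), array([17. , 76.9]), np.float64(5.7)]
[483.  10.] 0.020000000000000004 [array([ 714.2, -276.5]), array([18.2, 82.3]), np.float64(5.7)]
[319. 249.] 0.05 [array([494.7, -17.8]), array([60.3, 42.7]), np.float64(1.8)]
[319. 249.] 0.020000000000000004 [array([497.1, -18.3]), array([61.7, 43.7]), np.float64(1.8)]
lens_pin [(0.71, [238.0, 216.0], [0.5375, 0.157, 0.266]), (0.31, [437.0, 235.0], [0.5101, -0.2629, 0.266])]
lens_hinge [(0.79, [264.0, 192.0], [0.6031, 0.1113, 0.2])]
lens [(0.62, [214.0, 254.0], [0.4595, 0.212, 0.211])]
lock_grip [(0.51, [173.0, 203.0], [0.5921, 0.3479, 0.07])]
```

View pics/w7.png

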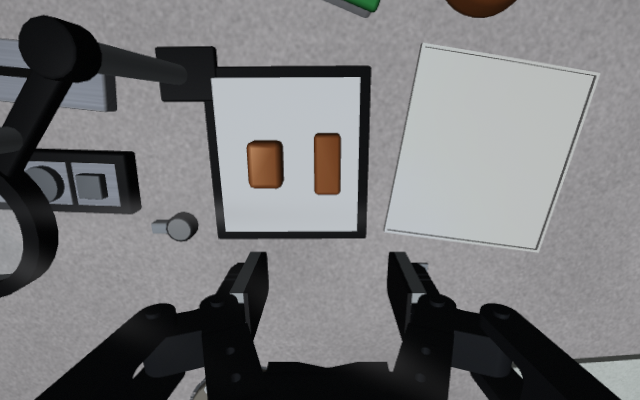

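{"op": "carry_out", "data": {"rows": "4 37 0 -5.7;4 37 0 -5.7;4 37 0 -5.7;4 37 0 -5.7;4 37 0 -5.7;4 37 0 -5.7;4 37 0 -5.7;0 0 0 0;0 0 0 0", "claw": 45}}

```text
t: 29.52
eef_pos: [0.5315, 0.1585, 0.3345]
tool_rot: [0.001, 0.954, -0.3, -0.001]
contact_force: [0.1, -0.7, -0.1]
gripper_width: 0.529
grasp_force: 0.0
```

{"op": "carry_out", "data": {"rows": "0 0 -40 0;0 0 -40 0;0 0 -24 0;0 0 0 0"}}

```text
t: 30.02
eef_pos: [0.5306, 0.1572, 0.2295]
tool_rot: [0.002, 0.954, -0.301, -0.002]
contact_force: [-0.4, -0.3, 1.0]
gripper_width: 0.529
grasp_force: 0.0
```

{"op": "carry_out", "data": {"rows": "0 0 0 0;0 0 0 0;0 0 0 0", "claw": 15, "force": 30}}

```text
t: 30.4
eef_pos: [0.5327, 0.159, 0.2329]
tool_rot: [-0.001, 0.954, -0.3, 0.001]
contact_force: [-1.2, -3.0, 5.8]
gripper_width: 0.22
grasp_force: 30.0
```

```bash
python3 -c "
import numpy as np
a=np.radians(144.4+4.3*np.arange(23));p=np.c_[np.cos(a),np.sin(a)]*85
d=np.diff(p,axis=0);print(';'.join('%.1f %.1f 0 4.3'%tuple(x) for x in d))"
```

```text
-3.5 -5.3 0 4.3;-3.1 -5.6 0 4.3;-2.7 -5.8 0 4.3;-2.2 -6.0 0 4.3;-1.8 -6.1 0 4.3;-1.3 -6.2 0 4.3;-0.8 -6.3 0 4.3;-0.4 -6.4 0 4.3;0.1 -6.4 0 4.3;0.6 -6.4 0 4.3;1.1 -6.3 0 4.3;1.5 -6.2 0 4.3;2.0 -6.1 0 4.3;2.4 -5.9 0 4.3;2.9 -5.7 0 4.3;3.3 -5.5 0 4.3;3.7 -5.2 0 4.3;4.1 -4.9 0 4.3;4.4 -4.6 0 4.3;4.8 -4.2 0 4.3;5.1 -3.9 0 4.3;5.3 -3.5 0 4.3
```

{"op": "carry_out", "data": {"rows": "-3.5 -5.3 0 4.3;-3.1 -5.6 0 4.3;-2.7 -5.8 0 4.3;-2.2 -6.0 0 4.3;-1.8 -6.1 0 4.3;-1.3 -6.2 0 4.3;-0.8 -6.3 0 4.3;-0.4 -6.4 0 4.3;0.1 -6.4 0 4.3;0.6 -6.4 0 4.3"}}

```text
t: 31.65
eef_pos: [0.5181, 0.099, 0.233]
tool_rot: [-0.0, 0.997, 0.072, 0.002]
contact_force: [1.7, -0.5, 2.9]
gripper_width: 0.226
grasp_force: 30.1
```

{"op": "carry_out", "data": {"rows": "1.1 -6.3 0 4.3;1.5 -6.2 0 4.3;2.0 -6.1 0 4.3;2.4 -5.9 0 4.3;2.9 -5.7 0 4.3;3.3 -5.5 0 4.3;3.7 -5.2 0 4.3;4.1 -4.9 0 4.3;4.4 -4.6 0 4.3;0 0 0 0"}}

```text
t: 32.9
eef_pos: [0.5441, 0.0485, 0.2329]
tool_rot: [0.0, 0.918, 0.397, 0.002]
contact_force: [3.0, 0.2, 6.2]
gripper_width: 0.224
grasp_force: 30.5
```

{"op": "carry_out", "data": {"rows": "2.4 -2.1 0 2.2;2.4 -2.1 0 2.2;2.5 -2.0 0 2.2;2.5 -2.0 0 2.2;2.6 -1.8 0 2.1;0 0 0 0"}}

```text
t: 33.65
eef_pos: [0.5559, 0.0392, 0.233]
tool_rot: [0.0, 0.876, 0.482, 0.002]
contact_force: [3.4, 1.2, 6.2]
gripper_width: 0.224
grasp_force: 30.5
```

{"op": "carry_out", "data": {"rows": "1.8 -1.1 0 0;1.8 -1.1 0 0;1 -0.6 0 0;0 0 0 0"}}

```text
t: 34.15
eef_pos: [0.5559, 0.0392, 0.2328]
tool_rot: [-0.003, 0.876, 0.483, -0.002]
contact_force: [-14.3, 6.6, 17.7]
gripper_width: 0.226
grasp_force: 32.1
```

{"op": "carry_out", "data": {"rows": "-2 1 0 0;0 0 0 0"}}

```text
t: 34.4
eef_pos: [0.5559, 0.0393, 0.2329]
tool_rot: [-0.001, 0.876, 0.483, 0.0]
contact_force: [-6.5, 4.6, 11.2]
gripper_width: 0.226
grasp_force: 31.2
```

{"op": "carry_out", "data": {"rows": "0 0 0 0;0 0 0 0;0 0 0 0;0 0 50 0;0 0 50 0;0 0 0 0;0 0 0 0", "claw": 45}}

```text
t: 35.28
eef_pos: [0.5567, 0.0364, 0.3307]
tool_rot: [-0.0, 0.876, 0.483, -0.0]
contact_force: [1.0, 0.1, -0.3]
gripper_width: 0.523
grasp_force: 0.0
```

```bash
python3 - <<'E'
from h import *
o=get_obs();print(o["eef_pos"],o["tool_rot"])
c=cam("wrist");cv2.imwrite("pics/w8.png",c["img"])
for k,z in dict(lens_pin=.266,lens_hinge=.2,lens=.211).items():
    print(k,[(round(x["confidence"],2),np.round(x["centre"]).tolist(),atz(c,x["centre"],z).round(4).tolist()) for x in place_of("wrist",k)[:2]])
E
```

```text
[0.55666732 0.03640171 0.33072213] [-1.07713482e-04  8.75895115e-01  4.82501316e-01 -4.64739387e-04]
lens_pin [(0.6, [324.0, 219.0], [0.555, 0.0367, 0.266])]
lens_hinge [(0.58, [326.0, 86.0], [0.6019, 0.109, 0.2])]
lens [(0.61, [324.0, 301.0], [0.5013, -0.0464, 0.211])]
```

View pics/w8.png

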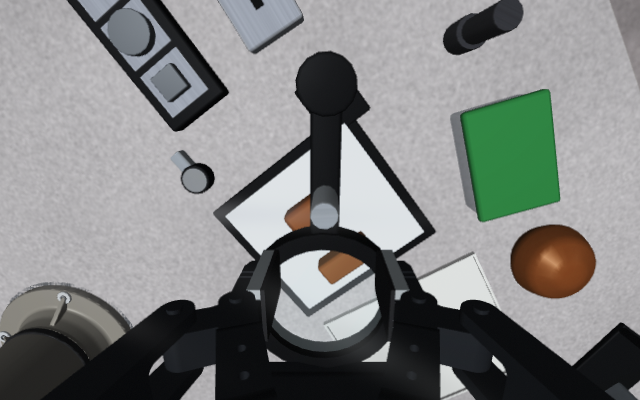

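{"op": "carry_out", "data": {"rows": "4 39 0 -7.2;4 39 0 -7.2;4 39 0 -7.2;4 39 0 -7.2;4 39 0 -7.2;4 39 0 -7.2;5 40 0 -7.2;5 40 0 -7.3;0 0 0 0;0 0 0 0", "claw": 50}}

```text
t: 36.72
eef_pos: [0.5911, 0.3498, 0.3304]
tool_rot: [0.001, 1.0, 0.0, -0.001]
contact_force: [-0.0, -0.6, -0.1]
gripper_width: 0.582
grasp_force: 0.0
```

```bash
python3 - <<'E'
from h import *
o=get_obs();print(o["eef_pos"],o["tool_rot"])
c=cam("wrist")
for k,z in dict(lock_grip=.07,key_large_top=.047,key_square_top=.047,key_small_top=.047).items():
    print(k,[(round(x["confidence"],2),np.round(x["centre"]).tolist(),atz(c,x["centre"],z).round(4).tolist()) for x in place_of("wrist",k)[:2]])
E
```

```text
[0.59105526 0.34979467 0.3304236 ] [ 8.36281336e-04  9.99999393e-01  4.58063112e-04 -5.51435154e-04]
lock_grip [(0.65, [321.0, 167.0], [0.5893, 0.355, 0.07])]
key_large_top [(0.47, [474.0, 283.0], [0.4136, 0.1326, 0.047])]
key_square_top [(0.6, [413.0, 263.0], [0.4459, 0.2249, 0.047])]
key_small_top [(0.78, [318.0, 268.0], [0.4387, 0.3605, 0.047])]
```

{"op": "carry_out", "data": {"rows": "0 1 -50 0;0 1 -50 0;0 0 -50 0;0 0 -50 0;0 0 -50 0;0 0 -38 0;0 0 0 0"}}

```text
t: 37.85
eef_pos: [0.5891, 0.3506, 0.0404]
tool_rot: [0.002, 1.0, -0.0, -0.003]
contact_force: [-0.3, 0.0, 0.4]
gripper_width: 0.585
grasp_force: 0.0
```

{"op": "carry_out", "data": {"rows": "0 0 0 0;0 0 0 0;0 0 0 0;0 0 0 0", "claw": 10, "force": 30}}

```text
t: 38.35
eef_pos: [0.5927, 0.3512, 0.0463]
tool_rot: [0.0, 1.0, -0.001, 0.001]
contact_force: [-1.4, -5.2, 6.4]
gripper_width: 0.229
grasp_force: 30.3
```

{"op": "carry_out", "data": {"rows": "0 -10 0 0;0 -12 0 0;0 -12 0 0;0 -12 0 0;0 -12 0 0;0 -12 0 0;0 -10 0 0;0 -8 0 0;0 -5 0 0;0 0 0 0"}}

```text
t: 39.6
eef_pos: [0.591, 0.2602, 0.0462]
tool_rot: [-0.001, 1.0, -0.0, 0.0]
contact_force: [-6.0, 0.1, 13.9]
gripper_width: 0.227
grasp_force: 31.8
```

{"op": "carry_out", "data": {"rows": "0 -4 0 0;0 -3 0 0;0 -3 0 0;0 -2 0 0;0 0 0 0"}}

```text
t: 40.22
eef_pos: [0.5908, 0.2509, 0.0462]
tool_rot: [-0.002, 1.0, 0.001, 0.001]
contact_force: [-5.9, 4.1, 11.7]
gripper_width: 0.229
grasp_force: 31.9
```

{"op": "carry_out", "data": {"rows": "0 -3 0 0;0 -2 0 0;0 0 0 0;0 0 0 0"}}

```text
t: 40.72
eef_pos: [0.5908, 0.2506, 0.0462]
tool_rot: [-0.005, 1.0, 0.002, 0.002]
contact_force: [-3.7, 14.4, 5.4]
gripper_width: 0.232
grasp_force: 32.1
```

{"op": "carry_out", "data": {"rows": "0 4 0 0;0 0 0 0"}}

```text
t: 40.98
eef_pos: [0.5908, 0.2508, 0.0462]
tool_rot: [-0.003, 1.0, 0.001, 0.001]
contact_force: [-5.2, 6.3, 10.2]
gripper_width: 0.23
grasp_force: 32.0
```

{"op": "carry_out", "data": {"rows": "0 0 0 0;0 0 0 0;0 0 0 0;0 0 10 0;0 0 40 0;0 0 50 0;0 0 0 0;0 0 0 0", "claw": 45}}

```text
t: 41.98
eef_pos: [0.5909, 0.2463, 0.1436]
tool_rot: [0.0, 1.0, 0.0, 0.0]
contact_force: [0.0, -0.4, -0.6]
gripper_width: 0.527
grasp_force: 0.0
```

```bash
python3 - <<'E'
from h import *
o=get_obs();print(o["eef_pos"],o["tool_rot"])
c=cam("wrist")
cv2.imwrite("pics/w9.png",c["img"])
for k,z in dict(lock_grip=.07,key_large_top=.047,key_square_top=.047,key_small_top=.047).items():
    print(k,[(round(x["confidence"],2),np.round(x["centre"]).tolist(),atz(c,x["centre"],z).round(4).tolist()) for x in place_of("wrist",k)[:2]])
c=cam("top");seg(c,(250,180,540,330),.05)
E
```

```text
[0.59090094 0.24632686 0.14359839] [8.56892607e-05 9.99999991e-01 9.21622593e-05 5.36539391e-05]
lock_grip [(0.56, [318.0, 218.0], [0.5888, 0.2517, 0.07]), (0.18, [453.0, 376.0], [0.4517, 0.142, 0.07])]
key_large_top [(0.77, [275.0, 360.0], [0.4478, 0.2912, 0.047])]
key_square_top [(0.76, [352.0, 361.0], [0.4466, 0.2234, 0.047])]
key_small_top [(0.39, [199.0, 367.0], [0.4398, 0.3596, 0.047])]
[317. 246.] 0.05 [array([495.9, -17.8]), array([57.8, 42.7]), np.float64(1.8)]
[317. 246.] 0.020000000000000004 [array([498.3, -18.2]), array([59.2, 43.7]), np.float64(1.8)]
[351. 243.] 0.05 [array([507.2, -98.2]), array([70.8, 27.8]), np.float64(1.1)]
[351. 243.] 0.020000000000000004 [array([ 509.9, -100.5]), array([72.4, 28.5]), np.float64(1.1)]
```

View pics/w9.png

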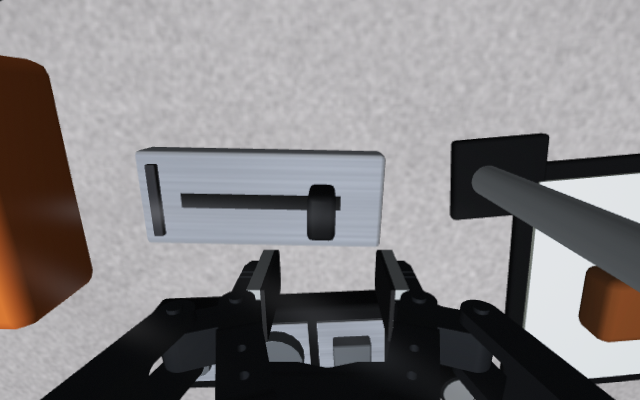

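{"op": "carry_out", "data": {"rows": "-38 29 0 0;-38 29 0 0;-38 28 -10 0;-37 28 -35 0;0 0 -25 0;0 0 0 0;0 0 0 0;0 0 0 0", "claw": 0}}

```text
t: 43.28
eef_pos: [0.4414, 0.3607, 0.0746]
tool_rot: [-0.001, 1.0, -0.001, 0.001]
contact_force: [-0.1, -0.0, 0.8]
gripper_width: -0.002
grasp_force: 0.0
```

{"op": "carry_out", "data": {"rows": "-1 0 -15 0;0 0 -10 0;0 0 -6 0;0 0 -4 0;0 0 -4 0;0 0 0 0;0 0 0 0"}}

```text
t: 44.15
eef_pos: [0.439, 0.3604, 0.04]
tool_rot: [0.001, 1.0, -0.0, 0.0]
contact_force: [-15.8, -14.5, 60.7]
gripper_width: 0.004
grasp_force: 30.7
```

{"op": "carry_out", "data": {"rows": "0 0 5 0;0 0 30 0;0 -45 0 0;4 -45 0 0;3 -47 0 0;0 0 0 0;0 0 0 0"}}

```text
t: 45.02
eef_pos: [0.4462, 0.2242, 0.0695]
tool_rot: [-0.0, 1.0, 0.0, 0.0]
contact_force: [-0.3, 0.3, 0.5]
gripper_width: -0.005
grasp_force: 0.0
```

```bash
python3 - <<'E'
from h import *
o=get_obs();print(o["eef_pos"],o["contact_force"])
c=cam("top");cv2.imwrite("pics/t10.png",c["img"])
for k,z in dict(key_large_top=.047,key_square_top=.047,key_small_top=.047,lens=.211).items():
    print(k,[(round(x["confidence"],2),np.round(x["centre"]).tolist(),atz(c,x["centre"],z).round(4).tolist()) for x in place_of("top",k)[:2]])
E
```

```text
[0.4462144  0.22423479 0.06946996] [-0.28433505  0.33734299  0.4674361 ]
key_large_top []
key_square_top []
key_small_top []
lens [(0.67, [333.0, 238.0], [0.5031, -0.047, 0.211])]
```

{"op": "carry_out", "data": {"rows": "0 0 -14 0;0 0 -8 0;0 0 -4 0;0 0 -3 0;0 0 0 0;0 0 0 0"}}

```text
t: 46.02
eef_pos: [0.4455, 0.2236, 0.041]
tool_rot: [0.0, 1.0, 0.0, -0.0]
contact_force: [-3.8, -0.5, 11.0]
gripper_width: -0.002
grasp_force: 5.4
```

{"op": "carry_out", "data": {"rows": "0 0 -1 0;0 0 0 0"}}

```text
t: 46.28
eef_pos: [0.4456, 0.2236, 0.0408]
tool_rot: [0.0, 1.0, 0.0, -0.0]
contact_force: [-7.7, -2.4, 21.2]
gripper_width: 0.002
grasp_force: 10.6
```

{"op": "carry_out", "data": {"rows": "0 0 5 0;0 0 26 0;-1 34 0 0;0 34 0 0;0 0 0 0;0 0 0 0"}}

```text
t: 47.02
eef_pos: [0.445, 0.2907, 0.0701]
tool_rot: [0.001, 1.0, 0.0, -0.0]
contact_force: [0.8, -0.4, 0.2]
gripper_width: 0.0
grasp_force: 0.0
```

{"op": "carry_out", "data": {"rows": "0 0 -14 0;0 0 -9 0;0 0 -4 0;0 0 -4 0;0 0 0 0;0 0 0 0"}}

```text
t: 47.78
eef_pos: [0.4449, 0.2904, 0.0408]
tool_rot: [0.001, 1.0, -0.0, -0.0]
contact_force: [-4.3, -6.2, 21.6]
gripper_width: -0.005
grasp_force: 10.6
```

All three keys have bottomed out. I'll lift off, retreat and check.

{"op": "carry_out", "data": {"rows": "0 0 5 0;0 0 40 0;0 0 60 0;0 0 60 0;0 0 60 0;0 0 60 0;0 0 0 0;0 0 0 0"}}

```text
t: 48.78
eef_pos: [0.4448, 0.2915, 0.3239]
tool_rot: [0.0, 1.0, 0.0, -0.0]
contact_force: [-0.9, -0.1, -0.7]
gripper_width: -0.0
grasp_force: 0.0
```

```bash
python3 - <<'E'
from h import *
c=cam("scene");cv2.imwrite("pics/s11.png",cv2.resize(c["img"][110:330,190:470],None,fx=2.7,fy=2.7))
for k,z in dict(lens=.211,lock_grip=.07,loupe=0,torch=0,lidded_box=0,raw_amber=0).items():
    print(k,[(round(x["confidence"],2),atz(c,x["centre"],z).round(4).tolist()) for x in place_of("scene",k)[:1]])
c=cam("top");seg(c,(250,180,540,330),.05)
E
```

```text
lens [(0.68, [0.5095, -0.0389, 0.211])]
lock_grip [(0.57, [0.6023, 0.2562, 0.07])]
loupe [(0.57, [0.3852, 0.1104, 0.0])]
torch [(0.55, [0.793, 0.0699, 0.0])]
lidded_box [(0.73, [0.4296, 0.0343, 0.0])]
raw_amber [(0.87, [0.7464, -0.2692, 0.0])]
[317. 246.] 0.05 [array([495.9, -17.8]), array([57.8, 42.7]), np.float64(1.8)]
[317. 246.] 0.020000000000000004 [array([498.3, -18.2]), array([59.2, 43.7]), np.float64(1.8)]
[351. 243.] 0.05 [array([507.2, -98.2]), array([70.8, 27.8]), np.float64(1.1)]
[351. 243.] 0.020000000000000004 [array([ 509.9, -100.5]), array([72.4, 28.5]), np.float64(1.1)]
```

View pics/s11.png

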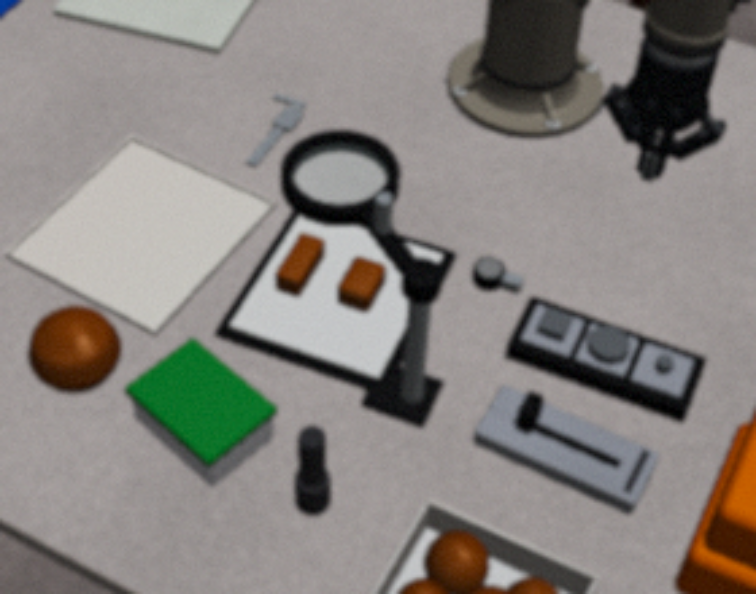

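The bar (300,262) and the block (362,282) lie side by side on the pad. The lens is over them, the lock grip (530,410) is home and the keys are up, so I'm handing in.

```bash
python3 -c "
from station import *
print(hand_in())"
```

```text
the job is handed in; nothing more can be done
None
```

The job is handed in, with no verdict returned: both ambers found (bar and block) lie side by side on the pad, the lens arm is back on its stop and locked, and the small, square and large keys were each pressed fully down in that order; the first press (small key) read about 61 N at the wrist.

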